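# Wedge up the free end of a guitar neck

### The job

The headstock end of the clamped guitar neck hangs free over the white packing board and will bounce under the rasp. Pick up the loose dark wooden wedge, set it flat on the board and push it, thin end first and square to the neck, under the middle of the headstock's end until it jams tight: a firm push of about 12 N, not more than 15, so that the neck is held but not forced. Leave the wedge jammed there by itself, do not push on the neck or the jig with the arm, and leave the other things on the bench where they are.

Things in the scene. Friction and masses are not known exactly. Their poses are not given: they have to be found in the camera images.
- jig: Guitar neck blank held by its heel in a plywood cradle with two clamps, fixed to the bench. Origin on the bench (height 0) straight below the middle of the neck's free end; x runs along the neck from free end to heel (the way the wedge is pushed), z up. Behind the headstock the neck is 46 mm wide, up to 55 mm high; cradle and clamps (up to 135 mm high) begin at x = 260 mm.
- neck_end (a point): Middle of the lower edge of the neck's free end, 26 mm above the jig's origin; axes as the jig's. The headstock here is 70 mm wide, 15 mm thick, 100 mm long, with a flat level underside. The end is springy: lifted, it pushes back about 6 N per mm.
- board_end (a point): On the bench (height 0), below the middle of the near end of the fixed white packing board, which lies from jig x = -200 mm (here) to +50 mm and is 80 mm wide, centred on the neck. Its flat top is 9 to 16 mm above the bench, different each time and not measured: the gap under the neck is 10 to 17 mm.
- wedge: Loose dark walnut wedge, 162 x 30 mm, about 60 g, lying flat. Origin: middle of its underside; x to the thin end, z up. The top rises 1 in 7, from 3 mm thick at x = +81 mm to 21 mm at x = -45 mm; from there to x = -81 mm is a butt block 30 mm high and wide, to grip across or push on its end. Jammed, it stays by friction; the push is then 1.1 to 1.7 times its force on the neck.
- wedge_tip (a point): Middle of the lower edge of the wedge's thin end, on its underside (81 mm along the wedge's x from its origin).
- dish: Bystander: shallow red plastic dish, 66 mm across, 24 mm high; origin under its centre.
- gauge_case: Bystander: black case with a white dial, 85 x 55 x 27 mm; origin under its centre.
- sanding_block: Bystander: cork sanding block, 100 x 56 x 35 mm; origin under its centre.
- screwdriver: Bystander: yellow-handled screwdriver 170 mm long lying on the bench.
Things that resemble listed ones, but are neither listed nor needed, are in the scene too. Of the things like the wedge, leave any that is blue, purple or red; of the rest the smaller one is meant.

How it is judged (in metres and radians):
On the way, in this order (a step that is already met when the one before it is completed fails the run):
1. the wedge's thin end is under the neck's free end by 10 mm or more, square (within 0.15 rad) and within 15 mm of the middle, not yet pressing on the neck (angle between the x axis of wedge and the x axis of jig, either way round below 0.15 rad and y of wedge_tip in the frame of jig between -0.015 and 0.015 m and x of wedge_tip in the frame of jig above 0.01 m and contact force between wedge and jig below 1 N), for 0.1 s.
2. the wedge is jammed: it presses on the neck with more than 4 N (contact force between wedge and jig above 4 N), for 0.2 s.
At the end, for the whole second after the job is handed in: The wedge, let go and at rest, lies flat (within 0.05 rad) with its thin end at least 30 mm under the neck's free end, square to the neck (within 0.15 rad) and within 15 mm of its middle line, and by itself presses on the neck with 4 to 16 N (angle between the x axis of wedge and the x axis of jig, either way round below 0.15 rad and y of wedge_tip in the frame of jig between -0.015 and 0.015 m and contact force between wedge and jig between 4 and 16 N and x of wedge_tip in the frame of jig above 0.03 m and angle between wedge's own z axis and vertical below 0.05 rad and linear speed of wedge below 0.01 m/s); the robot touches nothing.
It fails at once if the wedge is forced: it presses on the neck with more than 18 N (contact force between wedge and jig above 18 N).
It fails at once if the arm or gripper pushes on the neck or jig with more than 5 N (contact force between any of the arm, the fingers and jig above 5 N).
It fails at once if the dish, gauge case, sanding block or screwdriver is moved by more than 20 mm (distance of any of dish, gauge_case, sanding_block, screwdriver from where it was at the start of the episode above 0.02 m).
It also fails if it takes over 56 s, if anything falls off the work surface, if the arm or the gripper's body presses on something with over 40 N, if the wrist force passes 120 N, or if a joint passes its speed limit or range.

### The arm

A 7-joint arm with a two-finger parallel gripper is mounted at the origin on the work surface. World frame = base frame: x ahead of the robot, y to its left, z up, the work surface at z = 0. Lengths are in mm, angles in rad, forces in N, time in s.
With the tool pointing down it reaches from about 425 to 950 mm from the base axis. Payload 4.7 kg.
Tool frame: the origin (TCP) lies at the very end of the fingers, on their centre line; the grasp point (between the pads) lies ctrl.tcp_to_grasp behind it (ctrl.tcp_to_grasp is the distance from the TCP to the grasp point, in mm); z points along the fingers, y is the direction in which the jaws open and shut (so a half turn about z gives the same grasp; the last joint's range is limited). The gripper opens to 85 mm and grips with 20 to 120 N. Pads are 22 mm wide; open, the fingers measure 114 mm over their backs; the gripper's body (76 mm by 85 mm) begins 54 mm behind the grasp point. The pads swing forward as they close: fully open they stand 13 mm farther back than shut.
Start: joints at [1.299, 0.469, -0.049, 1.532, 0.024, 1.141, -0.082], TCP at [162.331, -655.208, 231.335] pointing down, gripper open.
Joint ranges: [-2.59, 2.59], [-0.33, 1.99], [-1.39, 1.29], [0.1, 2.45], [-1.04, 4.18], [0.21, 1.99], [-2.66, 2.66]. Speed limits (rad/s): [2.57, 2.57, 3.14, 3.14, 3.14, 3.14, 3.14].

### API

Orientations are given as a unit quaternion [w, x, y, z].
In Python, from rig import ctrl, read_camera, masks_of gives the robot as it stands.
- The arm moves only by the tool arm_command, never from a script. Its argument "motion" is a list of rows, each a list of 3 entries, a list of its own where there are three numbers: the closure, from 0 (fully open) to 1 (shut), then the shift along the tool's x, y, z in mm, then the turn about the tool's z in rad. A call has exactly 8 rows; each row is the pose to reach, as a shift and turn from the pose commanded when the call began, along the tool's axes at that moment; what a row does not reach only later rows make up. A row lasts 1/10 s, in which the tool goes at most 50 mm and 8.59 degrees, less where a joint would pass 70% of its speed; a pose out of reach is approached as far as the arm can. A call with a gripper value outside its range is refused whole. The fingers move at their own pace and stop on an object; "newtons" is the grip in N (left out, the last holds). Time passes only in rows, so rows that repeat a pose let the fingers close, or fill a call up. It gives the time, the measured TCP pose, the force and the opening at its end, in the units of the state.
- ctrl.sense(): the state, without advancing time (a new reading comes with each control period).
- read_camera(name): name is "side" or "top"; returns a dict with "pixels" (384x512x3 uint8, red, green, blue), "fx", "fy", "cx", "cy" (pixels), "rvec" (rotation vector, rad) and "tvec" (3), from world to camera coordinates, as OpenCV has them. Camera axes: x right, y down, z forward; pixel columns grow to the right and rows downward; lengths in mm; the calibration is good to about 2 mm. A picture is of the moment at which its call begins. There is no depth.
- ctrl.close_job(): hands the job in, once; it reports no verdict.
Trained networks look in a picture, given as the dict that the camera call returned (one of the last four; its "shot" number tells which), for a name from the list of things; names that differ only in an ending like _2 or _b are one class to them, and where a whole thing is asked for, a point or a joint stands for the part that bears it (a point fixed in the world has none). Each returns a list of dicts, best first, with "p" (0 to 1); they miss things now and then, are a little off and sometimes report something else, mostly with a low value. They report only what shows in the picture. A call takes as long as a camera call. They do not tell look-alikes from the thing itself.
- masks_of(thing, picture): "region" (384x512 bool, what is visible of it) and "bbox" ([left, top, right, bottom] in pixels, round what is visible of it).
The state is a dict: "time": time; "q": joint angles; "qvel": joint speeds; "joint_torque": joint torques, N m; "eef_pos": TCP position; "eef_rot": TCP orientation; "wrist_force": force on the tool from outside, world axes, zero at the start; "torque": the same for the moment, N m; "grip_width": opening from 0.0 (shut) to 1.0 (fully open).
Only numpy, scipy, OpenCV 4.12 (cv2) and the standard library are available. Lean on these libraries where they do the work, as an engineer would, in place of code of your own. Each camera call takes 0.05 s, during which the arm holds its last target. There are 200 camera calls.

## Working session

There is one attempt and no reset: what is moved stays moved. The work goes in short steps, Python scripts to look and compute and a tool call to move; the robot and the scene stay as the last step left them, time stands still between calls to the robot, and variables do not carry over. Pictures are saved under pics/ and viewed, about 8 in all and at most 12, crops included, and the job is handed in when it is done.

Besides the shell and the picture viewer there is one more tool, called after "Request:" by a JSON object that holds its "api" and its "payload", one argument or row to a line. arm_command: Moves the arm, as the interface text tells. Its arguments: {"type":"object","properties":{"motion":{"type":"array"},"newtons":{"type":"number"}},"required":["motion"]}

```bash
mkdir -p pics; cat > h.py <<'E'
import numpy as np, cv2
from rig import ctrl, read_camera, masks_of
def P(c):
    R=cv2.Rodrigues(np.array(c["rvec"],float))[0]; t=np.array(c["tvec"],float).ravel()
    return R,t
def ray(c,uv,z):
    R,t=P(c); d=R.T@np.array([(uv[0]-c["cx"])/c["fx"],(uv[1]-c["cy"])/c["fy"],1]); o=-R.T@t
    return o+d*(z-o[2])/d[2]
def proj(c,X):
    R,t=P(c); p=(R@np.atleast_2d(X).T).T+t
    return np.c_[c["fx"]*p[:,0]/p[:,2]+c["cx"],c["fy"]*p[:,1]/p[:,2]+c["cy"]]
def save(c,n,crop=None,s=1):
    im=cv2.cvtColor(c["pixels"],cv2.COLOR_RGB2BGR)
    if crop: im=im[crop[1]:crop[3],crop[0]:crop[2]]
    cv2.imwrite("pics/"+n,cv2.resize(im,None,fx=s,fy=s,interpolation=cv2.INTER_CUBIC))
E
python3 - <<'E'
from h import *
s=ctrl.sense(); print(s, ctrl.tcp_to_grasp)
for n in("top","side"):
    c=read_camera(n); save(c,n+"0.png",s=1.5); R,t=P(c); print(n,c["fx"],-R.T@t)
    for th in("wedge","jig"):
        for m in masks_of(th,c): print(th,m["p"],m["bbox"])
E
```

```text
{'time': 0.0, 'q': array([ 1.29909429,  0.46948671, -0.04865002,  1.5337063 ,  0.02411433,
        1.14100359, -0.08230966]), 'qvel': array([ 2.03881940e-03,  1.61440982e-03,  2.11839173e-03, -8.20776493e-04,
       -2.89747769e-04, -8.03066012e-04, -4.57749769e-05]), 'joint_torque': array([ 4.30935006e-04, -5.10306144e+01, -4.65324742e-02, -2.37709469e+01,
        1.07465420e-02,  7.50103238e-03,  3.55557333e-06]), 'eef_pos': array([ 162.18121817, -654.61473187,  230.22584987]), 'eef_rot': array([-9.97037410e-04,  9.92634752e-01,  1.21141372e-01, -1.53294989e-04]), 'wrist_force': array([ 0.18715964, -0.89824585, -0.10711667]), 'torque': array([-0.04734772, -0.01102701,  0.00144667]), 'grip_width': 0.9995962146212509} 18.700000000000003
top 495.8907431841045 [ 369.89821931 -127.50716997 1335.46655289]
wedge 0.93 [365.1, 168.1, 433.0, 231.0]
wedge 0.93 [269.1, 118.8, 306.7, 173.7]
wedge 0.8 [178.9, 73.1, 239.8, 91.0]
wedge 0.72 [324.7, 169.2, 339.7, 228.4]
wedge 0.56 [304.2, 246.8, 357.6, 323.9]
jig 0.91 [0.7, 108.7, 172.4, 192.2]
side 458.83046488441147 [ 101.1280697   639.76908274 1156.04978783]
wedge 0.85 [275.5, 142.9, 323.9, 169.2]
wedge 0.76 [232.1, 149.3, 258.6, 182.0]
wedge 0.7 [327.6, 169.0, 395.6, 189.7]
wedge 0.66 [310.8, 103.3, 332.0, 145.8]
wedge 0.56 [140.3, 173.9, 183.6, 210.2]
wedge 0.38 [232.0, 109.2, 244.7, 129.7]
jig 0.9 [65.7, 234.1, 227.9, 382.5]
```

View pics/top0.png

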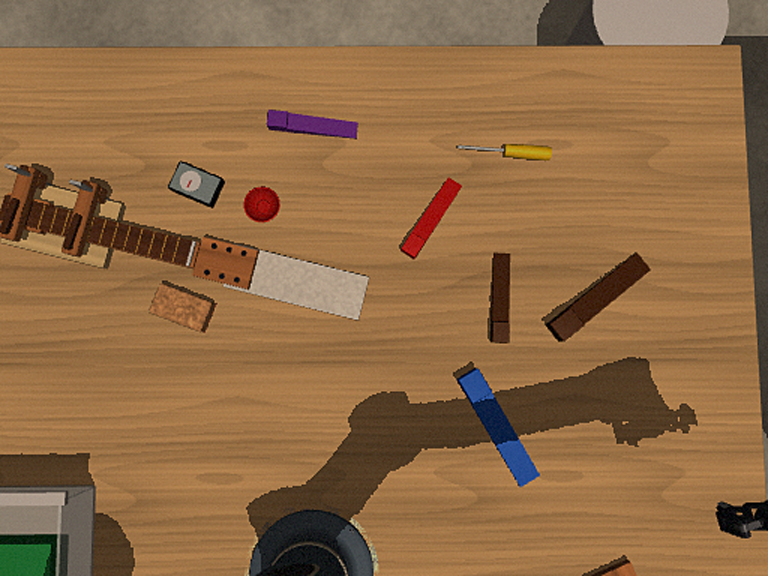

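View pics/side0.png

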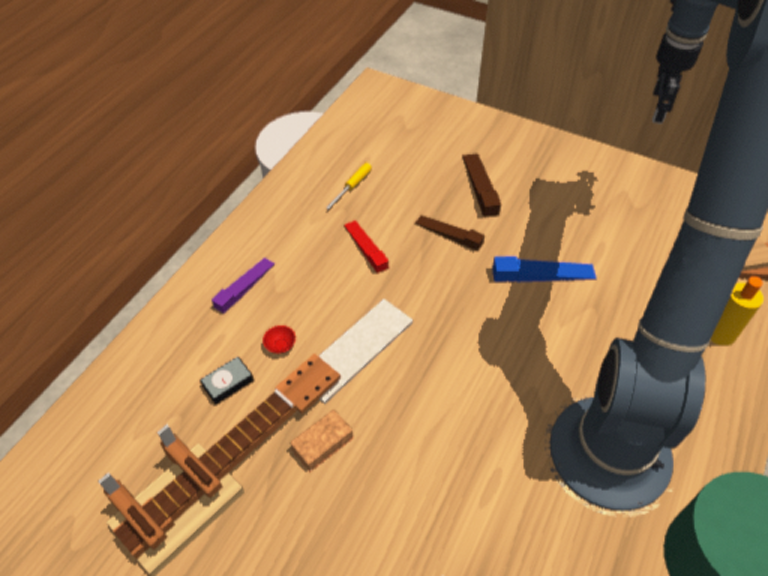

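The smaller dark wedge is at about (500,298) in the 1.5x top picture, with its butt at the bottom (500,330) and its tip up (501,255). The board runs from (365,298) at its near end to the neck end at about (252,268).

```bash
cat >> h.py <<'E'
from scipy.optimize import minimize
W=np.array([[x,y,z] for x,z in((81,0),(81,3),(-45,21),(-45,30),(-81,30),(-81,0)) for y in(-15,15)],float)
def pose(p,V=W,z=0):
    c,s=np.cos(p[2]),np.sin(p[2]); return V@np.array([[c,-s,0],[s,c,0],[0,0,1]]).T+[p[0],p[1],z]
def sil(c,X,k=4):
    m=np.zeros((384*k,512*k),np.uint8)
    n=len(W)//2
    q=proj(c,X); 
    # union of hulls: wedge part, block part
    for idx in ([0,1,2,3,4,5,10,11],[6,7,8,9,10,11,4,5]):
        if len(X)==12: h=cv2.convexHull((q[idx]*k+k/2-.5).astype(np.float32)).astype(np.int32)
        cv2.fillConvexPoly(m,h,1)
    return cv2.resize(m.astype(np.float32),(512,384),interpolation=cv2.INTER_AREA)
def fitw(views,p0,z=0):
    f=lambda p:sum(np.abs(sil(c,pose(p,z=z))-m).sum() for c,m in views)
    r=minimize(f,p0,method="Nelder-Mead",options=dict(initial_simplex=np.array(p0)+np.array([[0,0,0],[12,0,0],[0,12,0],[0,0,.1]]),xatol=.1,fatol=.2))
    return r.x,r.fun,sum(m.sum() for c,m in views)
E
python3 - <<'E'
from h import *
c=read_camera("top"); d=read_camera("side")
m=next(m for m in masks_of("wedge",c) if abs(m["bbox"][0]-325)<6)
ms=next(m for m in masks_of("wedge",d) if abs(m["bbox"][0]-275)<6)
a=ray(c,(333,215),15);b=ray(c,(334,172),3); v=b-a
print(a,b)
p0=[(a+b)[0]/2,(a+b)[1]/2,np.arctan2(v[1],v[0])]
for vs in([(c,m["region"])],[(d,ms["region"])],[(c,m["region"]),(d,ms["region"])]): print(fitw(vs,p0))
# board & headstock colours
for n,x,s in(("top",c,(1.5*1,)),("side",d,())):
    hsv=cv2.cvtColor(x["pixels"],cv2.COLOR_RGB2HSV)
    w=((hsv[...,1]<60)&(hsv[...,2]>130)).astype(np.uint8)
    N,L,S,C=cv2.connectedComponentsWithStats(w)
    for i in range(1,N):
        if 800<S[i,4]<20000:
            r=cv2.minAreaRect(np.argwhere(L==i)[:,::-1].astype(np.float32)); print(n,S[i],cv2.boxPoints(r).round(1).tolist())
            if n=="top": 
                for z in (9,16): print([ray(x,q,z)[:2].round(1).tolist() for q in cv2.boxPoints(r)])
save(c,"t1.png",(110,140,260,225),5)
save(d,"s1.png",(170,190,290,280),6)
E
```

```text
[ 427.72316628 -335.67183209   15.        ] [ 544.81044473 -342.66707033    3.        ]
(array([ 4.73672896e+02, -3.38746000e+02, -5.54982466e-02]), np.float64(36.6875), np.int64(719))
(array([ 4.73259799e+02, -3.33042902e+02, -6.50049337e-02]), np.float64(33.125), np.int64(461))
(array([ 4.73349685e+02, -3.38188589e+02, -6.21890238e-02]), np.float64(161.4375), np.int64(1180))
top [ 395    0   91   30 2614] [[395.0, 0.0], [485.0, 0.0], [485.0, 29.0], [395.0, 29.0]]
[[1029.1, -522.9], [1028.8, -776.1], [944.3, -771.8], [944.7, -520.1]]
[[1025.6, -520.8], [1025.3, -772.7], [941.2, -768.4], [941.7, -518.0]]
top [ 149  167   97   46 1619] [[148.60000610351562, 190.6999969482422], [155.5, 162.3000030517578], [245.39999389648438, 184.1999969482422], [238.5, 212.60000610351562]]
[[495.7, 157.2], [572.6, 139.8], [512.0, -102.5], [435.7, -83.8]]
[[495.1, 155.7], [571.5, 138.4], [511.2, -102.6], [435.3, -84.0]]
top [   0  328   43   51 1147] [[-0.0, 328.0], [42.0, 328.0], [42.0, 378.0], [0.0, 378.0]]
[[138.7, 537.1], [137.9, 428.2], [11.9, 423.4], [12.7, 531.2]]
[[139.9, 533.6], [139.1, 425.3], [13.7, 420.5], [14.6, 527.8]]
side [ 171    2  152  111 4412] [[151.10000610351562, 44.20000076293945], [313.29998779296875, -10.600000381469727], [336.8999938964844, 58.900001525878906], [174.6999969482422, 113.80000305175781]]
side [   0  110  175  196 2020] [[-6.699999809265137, 298.79998779296875], [171.0, 108.0999984741211], [177.8000030517578, 114.4000015258789], [0.10000000149011612, 305.1000061035156]]
side [ 214  200   61   68 1506] [[198.89999389648438, 249.60000610351562], [257.79998779296875, 195.39999389648438], [274.79998779296875, 213.8000030517578], [215.89999389648438, 268.1000061035156]]
```

View pics/t1.png

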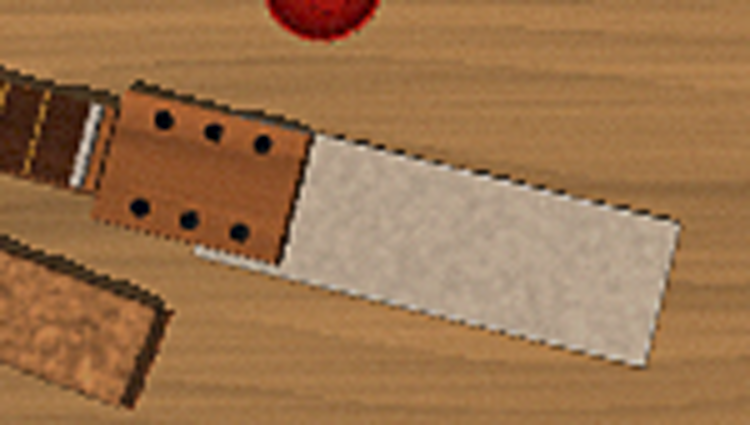

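View pics/s1.png

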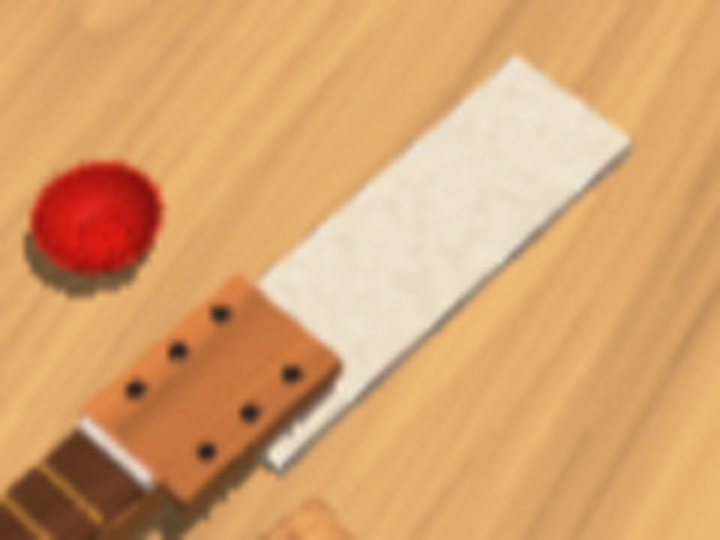

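```bash
python3 - <<'E'
from h import *
from scipy.optimize import least_squares
c=read_camera("top"); d=read_camera("side")
# headstock: end +y?, jig x->heel; jig y = left of it (toward -x world)
ht=[(172.6,166),(166.6,192.8),(136.6,157.4),(128.6,183.4)]; bt=[(246,184.4),(239,213.2)]
hs=[(211.2,235.8),(227,250.3),(183.7,260),(201.7,273.8)]; bs=[(255.8,199.5),(275.3,213.7)]
H=np.array([[0,-35,41],[0,35,41],[100,-35,41],[100,35,41.]])
def B(h):return np.array([[-200,-40,h],[-200,40,h]])
def f(p,u):
    r=[]
    if 't' in u:r+=[proj(c,pose(p,H))-ht,proj(c,pose(p,B(p[3])))-bt]
    if 's' in u:r+=[proj(d,pose(p,H))-hs,proj(d,pose(p,B(p[3])))-bs]
    return np.concatenate(r).ravel()
for u in('t','s','ts'):
    r=least_squares(f,[522,101,1.33,12],args=(u,)); print(u,r.x.round(3),np.abs(r.fun).max())
E
```

```text
t [521.677  96.818   1.315  33.383] 0.9496967903225197
s [518.986 105.242   1.335   7.68 ] 1.1798518915264253
ts [5.21308e+02 9.99390e+01 1.33200e+00 8.00000e-03] 2.766290578759822
```

Request:
{"api": "arm_command", "payload": {
  "motion": [
    [0, [40, -32, 16], 0.04],
    [0, [80, -64, 32], 0.08],
    [0, [120, -96, 48], 0.12],
    [0, [160, -128, 64], 0.16],
    [0, [200, -160, 80], 0.2],
    [0, [240, -192, 96], 0.24],
    [0, [280, -224, 112], 0.28],
    [0, [318, -254, 120], 0.3]
  ],
  "newtons": 40
}}

```text
time: 1.4
eef_pos: [395.8, -349.7, 116.0]
eef_rot: [0.0, 1.0, -0.029, -0.0]
wrist_force: [0.7, -0.8, 0.0]
grip_width: 0.999
```

```bash
cat >> h.py <<'E'
from scipy.spatial.transform import Rotation as Ro
def st():
    s=ctrl.sense(); q=s["eef_rot"]; R=Ro.from_quat([q[1],q[2],q[3],q[0]]).as_matrix()
    print("t",s["time"],"pos",s["eef_pos"].round(1),"yaw",round(np.arctan2(R[1,0],R[0,0]),3),"tilt",R[:2,2].round(3),"F",s["wrist_force"].round(2),"g",round(s["grip_width"],3),"q7",s["q"][6].round(2))
    return s
E
python3 -c "
from h import *
st()
c=read_camera('top');d=read_camera('side');save(c,'t2.png',(270,130,390,250),5)
st()"
```

```text
t 1.4 pos [ 395.8 -349.7  116. ] yaw -0.059 tilt [-0. -0.] F [ 0.65 -0.79  0.04] g 0.999 q7 -1.04
t 1.5 pos [ 399.9 -343.7  115.4] yaw -0.045 tilt [0.001 0.005] F [ 0.1   0.69 -0.58] g 1.0 q7 -1.03
```

Request:
{"api": "arm_command", "payload": {
  "motion": [
    [0, [0, 0, 10], 0],
    [0, [0, 0, 20], 0],
    [0, [0, 0, 30], 0],
    [0, [0, 0, 30], 0],
    [0, [0, 0, 30], 0],
    [0, [0, 0, 30], 0],
    [0, [0, 0, 30], 0],
    [0, [0, 0, 30], 0]
  ]
}}

```text
time: 2.3
eef_pos: [395.4, -351.5, 86.9]
eef_rot: [0.0, 1.0, -0.029, 0.0]
wrist_force: [-0.2, 0.8, 0.0]
grip_width: 1.001
```

```bash
python3 -c "
from h import *
st()
c=read_camera('top');d=read_camera('side');save(c,'t2.png',(270,130,390,250),5);save(d,'s2.png',(230,80,350,200),5)
import cv2
a=cv2.imread('pics/t2.png');b=cv2.imread('pics/s2.png');cv2.imwrite('pics/ts2.png',cv2.resize(np.hstack([a,b]),(800,400)))
"
```

```text
t 2.3 pos [ 395.4 -351.5   86.9] yaw -0.057 tilt [ 0.001 -0.001] F [-0.21  0.81  0.01] g 1.001 q7 -1.04
```

View pics/ts2.png

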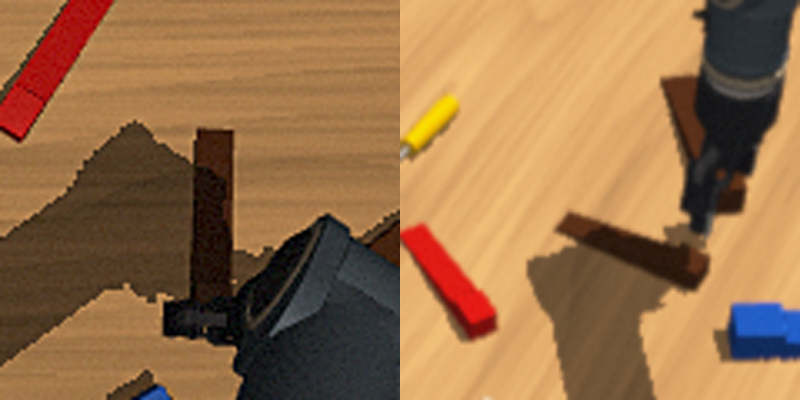

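Request:
{"api": "arm_command", "payload": {
  "motion": [
    [0, [7, -10, 10], 0],
    [0, [14, -20, 20], 0],
    [0, [14, -20, 35], 0],
    [0, [14, -20, 50], 0],
    [0, [14, -20, 65], 0],
    [0, [14, -20, 75], 0],
    [0, [14, -20, 81], 0],
    [0, [14, -20, 81], 0]
  ]
}}

```text
time: 3.2
eef_pos: [410.2, -331.2, 4.5]
eef_rot: [-0.001, 1.0, -0.028, -0.001]
wrist_force: [-0.4, 0.2, 0.5]
grip_width: 1.004
```

Request:
{"api": "arm_command", "payload": {
  "motion": [
    [0.2, [0, 0, 0], 0],
    [0.4, [0, 0, 0], 0],
    [0.6, [0, 0, 0], 0],
    [0.8, [0, 0, 0], 0],
    [1, [0, 0, 0], 0],
    [1, [0, 0, 0], 0],
    [1, [0, 0, 0], 0],
    [1, [0, 0, 0], 0]
  ],
  "newtons": 40
}}

```text
time: 4.0
eef_pos: [410.7, -332.5, 6.1]
eef_rot: [0.0, 1.0, -0.029, 0.0]
wrist_force: [-0.7, 0.5, 5.7]
grip_width: 0.343
```

```bash
python3 -c "
from h import *
st()
c=read_camera('top');d=read_camera('side')
for x in(c,d):
  print([(m['p'],m['bbox']) for m in masks_of('wedge',x)])
"
```

```text
t 4.0 pos [ 410.7 -332.5    6.1] yaw -0.057 tilt [ 0.001 -0.001] F [-0.71  0.48  5.67] g 0.343 q7 -1.11
[(0.97, [323.3, 169.9, 344.7, 210.2]), (0.95, [268.2, 116.4, 307.6, 172.7]), (0.94, [378.4, 169.1, 435.3, 226.0]), (0.83, [178.4, 71.3, 238.6, 92.6]), (0.69, [303.8, 244.3, 324.9, 276.4])]
[(0.88, [275.7, 143.3, 322.2, 163.5]), (0.82, [234.0, 149.3, 259.5, 180.6]), (0.61, [327.7, 170.3, 398.1, 189.4]), (0.55, [176.1, 220.1, 197.1, 233.0])]
```

Request:
{"api": "arm_command", "payload": {
  "motion": [
    [1, [0, 0, -30], 0],
    [1, [0, 0, -60], 0],
    [1, [10, -40, -65], -0.14],
    [1, [20, -80, -65], -0.28],
    [1, [30, -120, -65], -0.42],
    [1, [40, -160, -65], -0.56],
    [1, [47, -200, -65], -0.7],
    [1, [53, -235, -65], -0.84]
  ]
}}

```text
time: 5.0
eef_pos: [476.7, -98.2, 70.4]
eef_rot: [-0.0, 0.923, 0.385, -0.0]
wrist_force: [-0.1, 0.3, -0.1]
grip_width: 0.344
```

```bash
python3 -c "
from h import *
st()"
```

```text
t 5.0 pos [476.7 -98.2  70.4] yaw 0.79 tilt [-0.  0.] F [-0.11  0.32 -0.06] g 0.344 q7 -0.88
```

Request:
{"api": "arm_command", "payload": {
  "motion": [
    [1, [6, -5, 5], -0.14],
    [1, [12, -10, 10], -0.28],
    [1, [22, -19, 15], -0.42],
    [1, [22, -19, 20], -0.54],
    [1, [22, -19, 25], -0.54],
    [1, [22, -19, 25], -0.54],
    [1, [22, -19, 25], -0.54],
    [1, [22, -19, 25], -0.54]
  ]
}}

```text
time: 5.8
eef_pos: [479.0, -71.8, 45.7]
eef_rot: [0.0, 0.79, 0.614, 0.0]
wrist_force: [0.0, -0.3, -0.0]
grip_width: 0.343
```

```bash
python3 -c "
from h import *
st()
c=read_camera('top');d=read_camera('side');save(c,'t3.png',(120,110,270,225),5);save(d,'s3.png',(170,170,320,285),5)
st()"
```

```text
t 5.8 pos [479.  -71.8  45.7] yaw 1.321 tilt [ 0. -0.] F [ 0.02 -0.27 -0.02] g 0.343 q7 -0.53
t 5.9 pos [479.1 -71.7  45.7] yaw 1.322 tilt [ 0.001 -0.   ] F [ 0.29 -0.62 -1.04] g 0.345 q7 -0.53
```

View pics/t3.png

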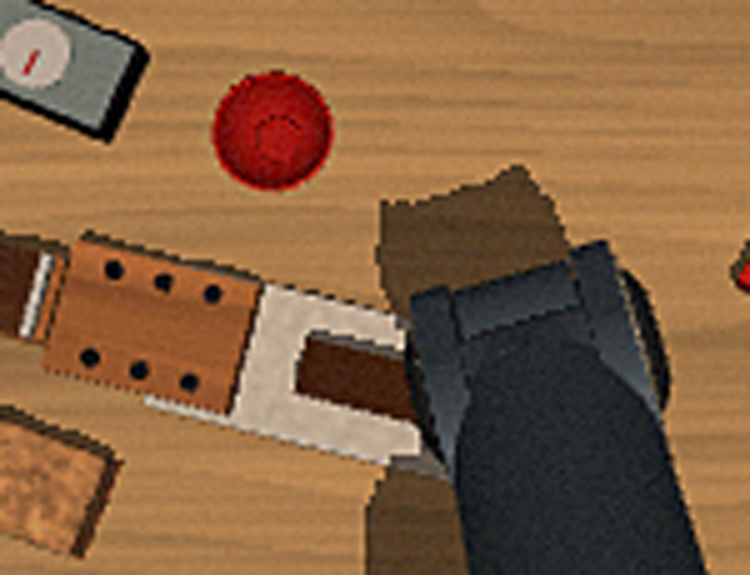

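View pics/s3.png

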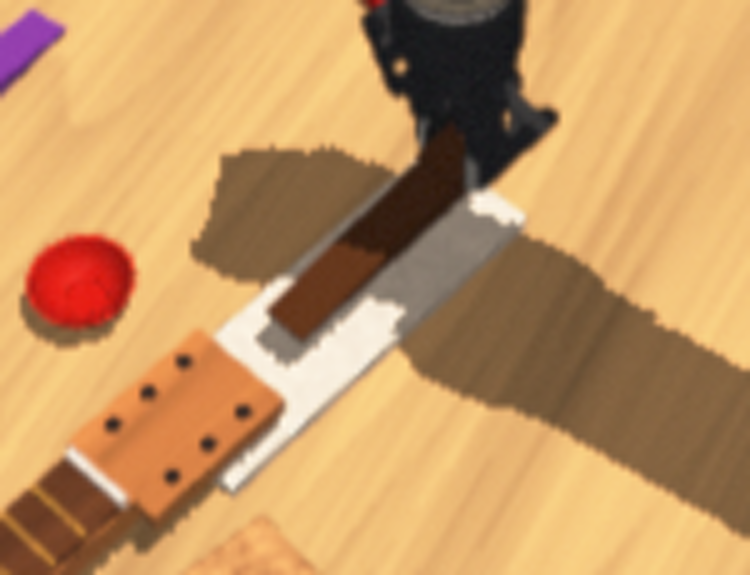

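```bash
python3 - <<'E'
from h import *
c=read_camera('top');d=read_camera('side')
def go(c,off,h,t):
    W=lambda p,z:ray(c,(off[0]+p[0]/5,off[1]+p[1]/5),z)[:2]
    a,b=[W(p,41) for p in h]; u,v=[W(p,42.6) for p in t]
    e=(b-a)/np.linalg.norm(b-a); yaw=np.arctan2(e[0],-e[1])if 0 else np.arctan2(e[1],e[0])-np.pi/2
    x=np.array([np.cos(yaw),np.sin(yaw)]);y=np.array([-x[1],x[0]]); m=(u+v)/2-(a+b)/2
    f=(v-u); print("len",np.linalg.norm(b-a),np.linalg.norm(f),"end",(a+b)/2,"yaw",yaw%(2*np.pi),"wedge yaw",(np.arctan2(f[1],f[0])-np.pi/2)%(2*np.pi),"tip jig xy",m@x,m@y)
go(c,(120,110),[(263,283),(232,414)],[(312,338),(296,389)])
go(d,(170,170),[(203,329),(287,403)],[(269,310),(303,341)])
E
```

```text
len 70.8090223784672 28.032674510695212 end [521.47564238  96.02733377] yaw 1.351888322011947 wedge yaw 1.2778300191046812 tip jig xy -30.998626020729905 1.619132764514846
len 69.3282457849998 28.917899201516356 end [518.39364079 105.45133839] yaw 1.2942008913677356 wedge yaw 1.2663600720260422 tip jig xy -33.76563464750032 -1.6546311423794569
```

Request:
{"api": "arm_command", "payload": {
  "motion": [
    [1, [0, 0, 10], 0],
    [1, [0, 0, 18], 0],
    [1, [0, 0, 22], 0],
    [1, [0, 0, 24], 0],
    [1, [0, 0, 25], 0],
    [1, [0, 0, 25], 0],
    [1, [0, 0, 25], 0],
    [1, [0, 0, 25], 0]
  ]
}}

```text
time: 6.8
eef_pos: [479.1, -71.5, 20.7]
eef_rot: [0.0, 0.789, 0.614, 0.0]
wrist_force: [-0.7, -0.8, -1.3]
grip_width: 0.342
```

Request:
{"api": "arm_command", "payload": {
  "motion": [
    [1, [0, 0, 0.5], 0],
    [1, [0, 0, 1], 0],
    [1, [0, 0, 1.5], 0],
    [1, [0, 0, 2], 0],
    [1, [0, 0, 2], 0],
    [1, [0, 0, 2], 0],
    [1, [0, 0, 2], 0],
    [1, [0, 0, 2], 0]
  ]
}}

```text
time: 7.6
eef_pos: [478.9, -71.5, 18.5]
eef_rot: [0.0, 0.789, 0.614, 0.0]
wrist_force: [0.2, 0.1, -0.2]
grip_width: 0.344
```

Request:
{"api": "arm_command", "payload": {
  "motion": [
    [1, [0, 0, 0.5], 0],
    [1, [0, 0, 1], 0],
    [1, [0, 0, 1.5], 0],
    [1, [0, 0, 1.5], 0],
    [1, [0, 0, 1.5], 0],
    [1, [0, 0, 1.5], 0],
    [1, [0, 0, 1.5], 0],
    [1, [0, 0, 1.5], 0]
  ]
}}

```text
time: 8.4
eef_pos: [479.0, -71.5, 17.1]
eef_rot: [0.0, 0.789, 0.614, -0.0]
wrist_force: [-1.8, -0.8, 4.6]
grip_width: 0.341
```

Request:
{"api": "arm_command", "payload": {
  "motion": [
    [1, [0, 0, 0.5], 0],
    [1, [0, 0, 1], 0],
    [1, [0, 0, 1.5], 0],
    [1, [0, 0, 1.5], 0],
    [1, [0, 0, 1.5], 0],
    [1, [0, 0, 1.5], 0],
    [1, [0, 0, 1.5], 0],
    [1, [0, 0, 1.5], 0]
  ]
}}

```text
time: 9.2
eef_pos: [478.9, -71.6, 17.1]
eef_rot: [0.001, 0.789, 0.614, -0.001]
wrist_force: [-6.7, 0.2, 20.5]
grip_width: 0.342
```

Request:
{"api": "arm_command", "payload": {
  "motion": [
    [1, [0, 0, -2.5], 0],
    [1, [10, 0, -2.5], 0],
    [1, [22, 0, -2.5], 0],
    [1, [34, 0, -2.5], 0],
    [1, [44, 0, -2.5], 0],
    [1, [52, 0, -2.5], 0],
    [1, [52, 0, -2], 0],
    [1, [52, 0, -1.7], 0]
  ]
}}

```text
time: 10.0
eef_pos: [491.7, -20.7, 17.1]
eef_rot: [-0.0, 0.789, 0.614, 0.0]
wrist_force: [-0.8, 1.8, 3.1]
grip_width: 0.342
```

Request:
{"api": "arm_command", "payload": {
  "motion": [
    [1, [0, 0, 0], 0],
    [0.7, [0, 0, 0], 0],
    [0.6, [0, 0, 0], 0],
    [0.5, [0, 0, 0], 0],
    [0.4, [0, 0, 0], 0],
    [0.3, [0, 0, 0], 0],
    [0.3, [0, 0, 0], 0],
    [0.3, [0, 0, 0], 0]
  ]
}}

```text
time: 10.8
eef_pos: [491.7, -21.1, 17.2]
eef_rot: [0.0, 0.789, 0.614, 0.0]
wrist_force: [-0.5, -0.2, 0.0]
grip_width: 0.702
```

Request:
{"api": "arm_command", "payload": {
  "motion": [
    [0.3, [0, 0, -15], 0],
    [0.3, [0, 0, -35], 0],
    [0.3, [0, 0, -45], 0],
    [0.5, [-20, 0, -45], 0],
    [0.8, [-45, 0, -45], 0],
    [1, [-55, 0, -45], 0],
    [1, [-55, 0, -45], 0],
    [1, [-55, 0, -45], 0]
  ]
}}

```text
time: 11.6
eef_pos: [478.4, -73.6, 62.2]
eef_rot: [-0.0, 0.789, 0.614, 0.0]
wrist_force: [-0.4, 0.5, 0.5]
grip_width: -0.001
```

```bash
python3 -c "
from h import *
st()
c=read_camera('top');d=read_camera('side');save(c,'t4.png',(120,110,270,225),5);save(d,'s4.png',(170,170,320,285),5)
"
```

```text
t 11.6 pos [478.4 -73.6  62.2] yaw 1.323 tilt [0.    0.001] F [-0.44  0.46  0.46] g -0.001 q7 -0.49
```

View pics/s4.png

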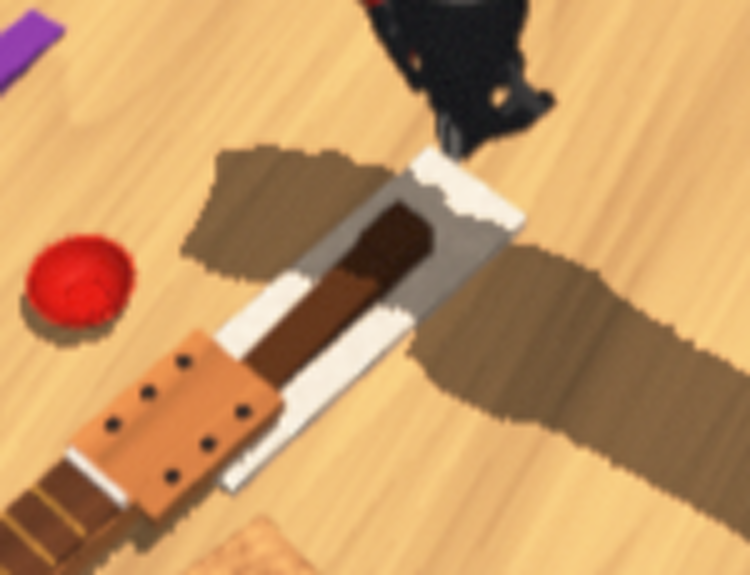

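Request:
{"api": "arm_command", "payload": {
  "motion": [
    [1, [0, 0, 20], 0],
    [1, [0, 0, 40], 0],
    [1, [0, 0, 46], 0],
    [1, [10, 0, 46], 0],
    [1, [20, 0, 46], 0],
    [1, [30, 0, 46], 0],
    [1, [40, 0, 46], 0],
    [1, [40, 0, 46], 0]
  ]
}}

```text
time: 12.5
eef_pos: [489.0, -33.4, 16.9]
eef_rot: [0.0, 0.788, 0.615, 0.001]
wrist_force: [0.7, 0.4, -0.1]
grip_width: 0.0
```

Request:
{"api": "arm_command", "payload": {
  "motion": [
    [1, [6, 0, 0], 0],
    [1, [12, 0, 0], 0],
    [1, [18, 0, 0], 0],
    [1, [24, 0, 0], 0],
    [1, [30, 0, 0], 0],
    [1, [35, 0, 0], 0],
    [1, [35, 0, 0], 0],
    [1, [35, 0, 0], 0]
  ]
}}

```text
time: 13.3
eef_pos: [496.6, -1.3, 16.1]
eef_rot: [-0.0, 0.789, 0.614, 0.0]
wrist_force: [0.4, 0.3, 0.2]
grip_width: -0.001
```

```bash
cat >> h.py <<'E'
def push(n=6):
    # mean push along jig/tool x over several readings
    x=np.array([np.cos(1.322),np.sin(1.322),0]);F=[]
    for _ in range(n):
        F.append(ctrl.sense()["wrist_force"]); read_camera("top")
    F=np.array(F); print("push",(-F@x).round(1),"mean",(-F@x).mean().round(2),"Fmean",F.mean(0).round(1))
E
python3 -c "
from h import *
st();push(3)"
```

```text
t 13.3 pos [496.6  -1.3  16.1] yaw 1.323 tilt [0. 0.] F [0.37 0.27 0.23] g -0.001 q7 -0.7
push [-0.4  0.8 -0.1] mean 0.13 Fmean [-0.  -0.1  0.1]
```

Request:
{"api": "arm_command", "payload": {
  "motion": [
    [1, [1, 0, 0], 0],
    [1, [2, 0, 0], 0],
    [1, [3, 0, 0], 0],
    [1, [4, 0, 0], 0],
    [1, [5, 0, 0], 0],
    [1, [6, 0, 0], 0],
    [1, [7, 0, 0], 0],
    [1, [8, 0, 0], 0]
  ]
}}

```text
time: 14.25
eef_pos: [498.6, 6.2, 16.2]
eef_rot: [0.0, 0.789, 0.614, 0.0]
wrist_force: [-0.4, -0.5, 0.4]
grip_width: -0.0
```

Request:
{"api": "arm_command", "payload": {
  "motion": [
    [1, [1, 0, 0], 0],
    [1, [2, 0, 0], 0],
    [1, [3, 0, 0], 0],
    [1, [4, 0, 0], 0],
    [1, [5, 0, 0], 0],
    [1, [5, 0, 0], 0],
    [1, [5, 0, 0], 0],
    [1, [5, 0, 0], 0]
  ]
}}

```text
time: 15.05
eef_pos: [499.8, 11.0, 16.2]
eef_rot: [0.0, 0.789, 0.614, 0.0]
wrist_force: [0.3, 0.8, -0.3]
grip_width: -0.0
```

```bash
python3 -c "
from h import *
st();push(3)"
```

```text
t 15.05 pos [499.8  11.   16.2] yaw 1.323 tilt [0. 0.] F [ 0.32  0.76 -0.34] g -0.0 q7 -0.72
push [-0.8 -0.1  0.4] mean -0.2 Fmean [-0.   0.2 -0. ]
```

Request:
{"api": "arm_command", "payload": {
  "motion": [
    [1, [1, 0, 0], 0],
    [1, [2, 0, 0], 0],
    [1, [3, 0, 0], 0],
    [1, [4, 0, 0], 0],
    [1, [5, 0, 0], 0],
    [1, [5, 0, 0], 0],
    [1, [5, 0, 0], 0],
    [1, [5, 0, 0], 0]
  ]
}}

```text
time: 16.0
eef_pos: [500.9, 15.6, 16.2]
eef_rot: [0.0, 0.789, 0.614, -0.0]
wrist_force: [0.0, -1.3, 0.6]
grip_width: -0.002
```

```bash
python3 -c "
from h import *
st();push(3)"
```

```text
t 16.0 pos [500.9  15.6  16.2] yaw 1.323 tilt [-0. -0.] F [ 0.01 -1.34  0.6 ] g -0.002 q7 -0.73
push [1.3 2.  2. ] mean 1.77 Fmean [-0.4 -1.7  0.6]
```

Request:
{"api": "arm_command", "payload": {
  "motion": [
    [1, [0.5, 0, 0], 0],
    [1, [1, 0, 0], 0],
    [1, [1.5, 0, 0], 0],
    [1, [2, 0, 0], 0],
    [1, [2.5, 0, 0], 0],
    [1, [3, 0, 0], 0],
    [1, [3.5, 0, 0], 0],
    [1, [4, 0, 0], 0]
  ]
}}

```text
time: 16.95
eef_pos: [501.6, 18.1, 16.2]
eef_rot: [0.001, 0.789, 0.614, -0.001]
wrist_force: [-1.3, -7.0, 3.9]
grip_width: 0.001
```

```bash
python3 -c "
from h import *
st();push(4)"
```

```text
t 16.95 pos [501.6  18.1  16.2] yaw 1.322 tilt [-0.001 -0.002] F [-1.28 -6.99  3.86] g 0.001 q7 -0.74
push [7.1 6.7 6.7 6.8] mean 6.81 Fmean [-1.8 -6.6  3.8]
```

Request:
{"api": "arm_command", "payload": {
  "motion": [
    [1, [0.5, 0, 0], 0],
    [1, [1, 0, 0], 0],
    [1, [1.5, 0, 0], 0],
    [1, [2, 0, 0], 0],
    [1, [2.5, 0, 0], 0],
    [1, [3, 0, 0], 0],
    [1, [3.5, 0, 0], 0],
    [1, [3.5, 0, 0], 0]
  ]
}}

```text
time: 17.95
eef_pos: [502.0, 19.9, 16.2]
eef_rot: [0.001, 0.79, 0.613, -0.002]
wrist_force: [-1.8, -9.3, 5.9]
grip_width: -0.004
```

```bash
python3 -c "
from h import *
st();push(4)"
```

```text
t 17.95 pos [502.   19.9  16.2] yaw 1.321 tilt [-0.002 -0.004] F [-1.81 -9.33  5.94] g -0.004 q7 -0.74
push [ 9.5 11.1 10.3  9.7] mean 10.16 Fmean [-2.8 -9.8  5.5]
```

Request:
{"api": "arm_command", "payload": {
  "motion": [
    [1, [0.5, 0, 0], 0],
    [1, [1, 0, 0], 0],
    [1, [1.5, 0, 0], 0],
    [1, [2, 0, 0], 0],
    [1, [2, 0, 0], 0],
    [1, [2, 0, 0], 0],
    [1, [2, 0, 0], 0],
    [1, [2, 0, 0], 0]
  ]
}}

```text
time: 18.95
eef_pos: [502.2, 20.8, 16.2]
eef_rot: [0.001, 0.79, 0.613, -0.003]
wrist_force: [-3.0, -11.1, 7.2]
grip_width: 0.002
```

```bash
python3 -c "
from h import *
st();push(5)"
```

```text
t 18.95 pos [502.2  20.8  16.2] yaw 1.32 tilt [-0.003 -0.006] F [ -3.05 -11.08   7.17] g 0.002 q7 -0.75
push [11.5 11.6 12.9 12.6 11.9] mean 12.09 Fmean [ -3.2 -11.7   7.4]
```

Request:
{"api": "arm_command", "payload": {
  "motion": [
    [1, [-3, 0, 0], 0],
    [1, [-8, 0, 0], 0],
    [1, [-16, 0, 0], 0],
    [1, [-30, 0, 0], 0],
    [1, [-45, 0, -10], 0],
    [1, [-60, 0, -40], 0],
    [1, [-80, 0, -80], 0],
    [1, [-110, 0, -110], 0]
  ]
}}

```text
time: 20.0
eef_pos: [476.8, -81.5, 128.0]
eef_rot: [0.0, 0.788, 0.615, 0.001]
wrist_force: [1.7, 0.0, 0.0]
grip_width: -0.005
```

```bash
python3 -c "
from h import *
st()
c=read_camera('top');d=read_camera('side');save(c,'t5.png',(120,130,220,225),4);save(d,'s5.png',(190,180,290,275),4)
cv2.imwrite('pics/ts5.png',np.hstack([cv2.imread('pics/t5.png'),cv2.imread('pics/s5.png')]))
"
```

```text
t 20.0 pos [476.8 -81.5 128. ] yaw 1.326 tilt [0.002 0.001] F [1.73 0.03 0.03] g -0.005 q7 -0.39
```

View pics/ts5.png

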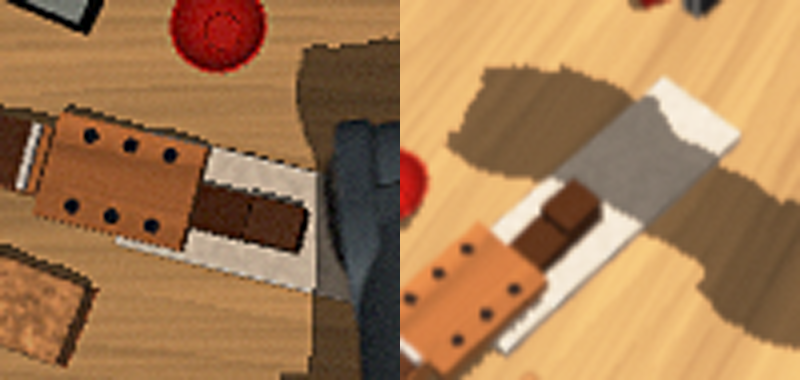

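```bash
python3 - <<'E'
from h import *
for n,o,j,pts in (("top",(120,130),(521.6,96.5,1.325),[(308,208),(300,251),(250,195)]),("side",(190,180),(518.7,105.3,1.325),[(177,178),(203,206),(142,209)])):
    c=read_camera(n)
    for p in pts:
        w=ray(c,(o[0]+p[0]/4,o[1]+p[1]/4),41)[:2]-j[:2]
        print(n,"jig xy",w@[np.cos(j[2]),np.sin(j[2])],w@[-np.sin(j[2]),np.cos(j[2])])
st()
E
```

```text
top jig xy -71.98972783480761 -11.231465008254904
top jig xy -73.9915781573935 17.433471653105975
top jig xy -32.92907644950332 -10.462592656297542
side jig xy -73.64788969815007 -11.180937096492054
side jig xy -69.02066114308585 19.257925598412644
side jig xy -37.89468484440605 -11.306467433813618
t 20.2 pos [476.2 -82.8 126.5] yaw 1.32 tilt [ 0.001 -0.   ] F [-0.69  0.55 -0.23] g -0.0 q7 -0.4
```

```bash
python3 -c "
from h import *
print(ctrl.close_job()); st()"
```

```text
the job is handed in; nothing more can be done
None
the job is handed in; nothing more can be done
```

I wedged the headstock and handed the job in at about 20 s of the 56 s allowed. The hand-in gives no verdict.

- **Placing:** I picked up the smaller dark wedge by its butt block and set it flat on the board, square to the neck. Its thin end was about 20 mm under the headstock with no load. I then let go.
- **Push:** With the closed fingers on the butt end I pushed in small steps until the mean push was 12.1 N. The highest single reading was 12.9 N. By the stated ratio of 1.1 to 1.7, that is about 7 to 11 N on the neck. I then backed the arm off clear.
- **Last look:** Both cameras show the wedge still in place, with the arm clear of it. The thin end is about 90 mm under the neck. The wedge sits about 3 to 4 mm off the middle line and within about 0.02 rad of square.
- **Not checked directly:** I could not measure the force on the neck after release or the wedge's tilt. I kept the arm well away from the four bystander items but did not measure their positions again. The arm reached nowhere near the neck or jig.
- **Disagreement:** The two cameras differed by 6 to 9 mm in world y. I therefore took the final position relative to the neck within each picture.

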